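# Slide the shelf board into its notches and swing the catch over it

### The job

Push the wooden shelf board along its rails towards the steel swing catch until you feel its feet drop into the notches and it sits level and lower than before. Then push the catch round by its upright pin, as far as it goes, so that its arm points along the rails over the end of the board. Only push: never lift or tip the board, and leave the things standing around it where they are.

Things in the scene. Friction and masses are not known exactly. Their poses are not given: they have to be found in the camera images.
- track: Fixed rail unit: grey base 150 x 385 mm, two white rails along its y, tops 24 mm up, 36 mm gap between. Origin on the work surface (z=0) midway between rails; +y = the way the board must travel, towards the catch (near world +y; yaw varies by 0.3 rad). Rails run y -210 to +125 mm. Aluminium guide walls at x = +-60 mm, tops 38 mm up.
- seat (a point): Where the board's origin ends up when seated: 40 mm along the rail unit's +y, 17 mm above the work surface. Each rail has notches 18 mm long, 7 mm deep, with upright walls: an inner one 60 mm beyond this point for the leading foot, an outer one 60 mm before it for the trailing foot. The feet are 10 mm long, so the play is 4 mm either way.
- board_tail_seated (a point): Middle of the trailing (-y) end face of the board when seated: at y = -35 mm, 32 mm above the work surface. Fixed to the rail unit. The seated wood spans 25 to 39 mm above the work surface.
- board: Loose wooden board on the rails, 110 (x) x 150 (y) x 14 mm, 0.3 kg, four feet 8 mm high; 2 mm side play. Origin: centre, level with the feet's undersides; wood 8 to 22 mm above it. Axes as the rail unit's. Starts 90 to 160 mm short of its seat, origin 24 mm above the work surface. Pushing takes 1 to 5 N; once dropped, its feet butt against the notch walls and it stops.
- catch (a joint): Swing catch angle, rad: 0 = parked, arm along the rail unit's -x; grows counter-clockwise from above; 1.57 = end stop, arm along -y over the board's leading end. Starts 0 to 0.3, stays where left, needs about 1 N at the pin. Arm underside is 42 mm above the work surface: it passes 3 mm over the seated board but strikes one that has not dropped.
- catch_pivot (a point): Catch's pivot axis, on a short post at x = 0, y = +151 mm in the rail unit's frame; the point is at the arm's underside, 42 mm above the work surface.
- catch_pin (a point): Centre of the top of the catch's upright round steel pin, 14 mm in diameter, top 80 mm above the work surface, standing on the free end of the catch's arm (arm 16 mm wide, top 50 mm above the work surface), 66 mm from the pivot axis.
- tub: Closed round yellow plastic tub, 96 mm across, 78 mm high, beyond the rails. Origin: centre of its underside. Leave alone.
- dish: White ceramic dish, 96 mm across, 28 mm high, beyond the rails. Origin: centre of its underside. Leave alone.
- acrylic_box: Fixed clear acrylic box 90 x 110 x 55 mm with a hinged lid, beyond the rails near the catch. Origin: centre of its underside. Leave alone.
- box_lid (a joint): Lid of the acrylic box, hinge angle in rad: 0 = shut, as it is at the start. Leave shut.
- lint_brush: White lint brush with a fabric pad, lying flat beside the rails on the robot's side, 165 mm long along its y, 28 mm wide, 27 mm high. Origin: 72 mm from the handle's end, on the underside. Leave alone.
- scoop: White plastic scoop on the right, bowl 70 x 75 x 35 mm with a handle 85 mm long along its -y. Origin: centre of the bowl's underside. Leave alone.
- detergent: White detergent bottle, 80 mm across, 210 mm high, on the left, farther off than the mug. Origin: centre of its underside. Leave alone.
- mug: Clear plastic measuring mug, 72 mm across, 80 mm high, on the left. Origin: centre of its underside. Leave alone.
There are look-alikes about, which are no part of the job. There is more than one size of the board; the one meant has the size given above.

How it is judged:
On the way, in this order (a step that is already met when the one before it is completed fails the run):
1. the board has dropped into its notches and sits level, the catch not yet over it (z of board in the frame of track below 0.0195 m and y of board in the frame of track between 0.033 and 0.047 m and x of board in the frame of track between -0.006 and 0.006 m and angle between board's own z axis and vertical below 0.03 rad and value of joint catch below 0.6 rad), for 0.2 s.
2. the catch is swung over the seated board (z of board in the frame of track below 0.0195 m and y of board in the frame of track between 0.033 and 0.047 m and x of board in the frame of track between -0.006 and 0.006 m and angle between board's own z axis and vertical below 0.03 rad and value of joint catch above 1.4 rad), for 0.2 s.
At the end, for the whole second after the job is handed in: The board rests level (within 0.03 rad) in its notches, its origin less than 19.5 mm above the work surface, within 7 mm of its seat along the rails and 6 mm across; the catch angle is above 1.4 rad; the board is still (all of step 2 and linear speed of board below 0.02 m/s); the robot touches nothing.
It fails at once if the board is lifted more than 10 mm above its rails or tipped by more than 0.15 rad (z of board in the frame of track above 0.034 m or angle between board's own z axis and vertical above 0.15 rad).
It fails at once if a thing standing around is moved by more than 25 mm or tipped, or the acrylic box is opened (distance of any of tub, dish, lint_brush, scoop, detergent, mug from where it was at the start of the episode above 0.025 m or angle between any of tub, dish, lint_brush, scoop, detergent, mug's own z axis and vertical above 0.35 rad or value of joint box_lid above 0.15 rad).
It also fails if it takes over 56 s, if anything falls off the work surface, if the arm or the gripper's body presses on something with over 40 N, if the wrist force passes 120 N, or if a joint passes its speed limit or range.

### The arm

A 7-joint arm with a two-finger parallel gripper is mounted at the origin on the work surface. World frame = base frame: x ahead of the robot, y to its left, z up, the work surface at z = 0. Lengths are in m, angles in rad, forces in N, time in s.
With the tool pointing down it reaches from about 0.35 to 0.9 m from the base axis. Payload 8.1 kg.
Tool frame: the origin (TCP) lies where the fingers leave the gripper's body, on its centre line; the fingertips stand 73 mm ahead of it and the grasp point (between the pads) lies 54 mm ahead of it (ctrl.tips_ahead is the distance from the TCP to the fingertips, in m); z points along the fingers, y is the line along which they close (so a half turn about z gives the same grasp; the last joint's range is limited). The gripper opens to 85 mm and grips with 20 to 120 N. Pads are 22 mm wide; open, the fingers measure 114 mm over their backs; the gripper's body (76 mm by 85 mm) begins 54 mm behind the grasp point. The pads swing forward as they close: fully open they stand 13 mm farther back than shut.
Start: joints at [-1.377, 0.434, 0.025, 1.573, -0.012, 1.134, -0.075], TCP at [0.183, 0.598, 0.304] pointing down, gripper open.
Joint ranges: [-2.62, 2.62], [-0.44, 2.09], [-1.27, 1.32], [0.08, 2.57], [-1.32, 4.46], [0.12, 2], [-2.74, 2.74]. Speed limits (rad/s): [2.22, 2.22, 3.01, 3.01, 3.14, 3.14, 3.14].

### API

Orientations are given as a unit quaternion [w, x, y, z].
In Python, from plant import telemetry, viewer, ticket, ctrl gives the robot as it stands. The module is installed in compiled form; this text tells all that it offers.
- The arm moves only by the shell command python3 -m crank 'ROWS' [FORCE]. ROWS is a JSON object of lists of equal length, an entry for each row: "jaw": the finger opening in m, from 0 to 0.0854; "slide": the shift along the world's x, y, z in m, a list of three; "turn": the turn about the world's z in rad. In form: {"jaw": [jaw, ...], "slide": [[dx, dy, dz], ...], "turn": [turn, ...]}. A call has 1 to 12 rows; each row is the pose to reach, as a shift and turn from the pose commanded when the call began; what a row does not reach only later rows make up. A row lasts 1/12 s, in which the tool goes at most 41.7 mm and 7.16 degrees, less where a joint would pass 70% of its speed; a pose out of reach is approached as far as the arm can. A call with a gripper value outside its range is refused whole. The fingers move at their own pace and stop on an object; FORCE is the grip in N (left out, the last holds). Time passes only in rows, so rows that repeat a pose let the fingers close. It gives the time, the measured TCP pose, the force, the opening and the grip force at its end, in the units of the state.
- telemetry.get_state(): the state, without advancing time (a new reading comes with each control period).
- viewer.get_image(name): name is "scene" or "top" or "wrist"; returns (picture, depth): 400x640x3 uint8, red, green, blue; 400x640 float32, m along the optical axis (not along the pixel's ray), 0 where there is no reading.
- viewer.camera_model(name): a dict with "K" (3x3 intrinsics, pixels), "T" (4x4, takes a point from camera to world coordinates). Camera axes: x right, y down, z forward; pixel columns grow to the right and rows downward; lengths in m; the calibration is good to about 2 mm. A picture is of the moment at which its call begins: read the wrist's pose just before it. camera_model takes no time and is no camera call; for the wrist camera it gives the pose at the moment of the call.
- ticket.close_job(): hands the job in; it is judged then, once.
The state is a dict: "clock": time; "joint_positions": joint angles; "dq": joint speeds; "joint_efforts": joint torques, N m; "tcp_pos": TCP position; "orientation": TCP orientation; "contact_force": force on the tool from outside, world axes, zero at the start; "moment": the same for the moment, N m; "finger_gap": finger opening in m; "gripper_force": force on a finger pad.
Only numpy, scipy, OpenCV 4.12 (cv2) and the standard library are available. Lean on these libraries where they do the work, as an engineer would, in place of code of your own. Each camera call takes 0.05 s, during which the arm holds its last target. There are 200 camera calls.

## Working session

There is one attempt and no reset: what is moved stays moved. The work goes in short steps, Python scripts to look and compute and a shell command to move; the robot and the scene stay as the last step left them, time stands still between calls to the robot, and variables do not carry over. Pictures are saved under pics/ and viewed, at most 10 in all, crops included, and the job is handed in when it is done.

```bash
mkdir -p pics
cat > h.py <<'E'
import numpy as np, cv2
from plant import telemetry, viewer, ticket, ctrl
def grab(n,name):
    m=viewer.camera_model(n); p,d=viewer.get_image(n)
    cv2.imwrite(f'pics/{name}.png',p[:,:,::-1]); np.savez(f'pics/{name}.npz',p=p,d=d,K=m['K'],T=m['T']); return p,d,m
def world(name,u,v,z=None):
    f=np.load(f'pics/{name}.npz'); K,T=f['K'],f['T']
    r=T[:3,:3]@np.linalg.inv(K)@[u,v,1]; o=T[:3,3]
    if z is None: return o+r*np.median(f['d'][int(v)-1:int(v)+2,int(u)-1:int(u)+2])
    return o+r*(z-o[2])/r[2]
E
python3 - <<'E'
from h import *
grab('top','top1');grab('scene','sc1')
s=telemetry.get_state();print(s['tcp_pos'],s['orientation'],s['clock'],s['contact_force'],ctrl.tips_ahead)
E
```

```text
[0.18269679 0.59732177 0.30320906] [-4.40866901e-05  1.47880841e-01  9.89004926e-01 -7.14618281e-04] 0.1 [0.06145781 0.21137251 0.23500563] 0.0726
```

View pics/top1.png

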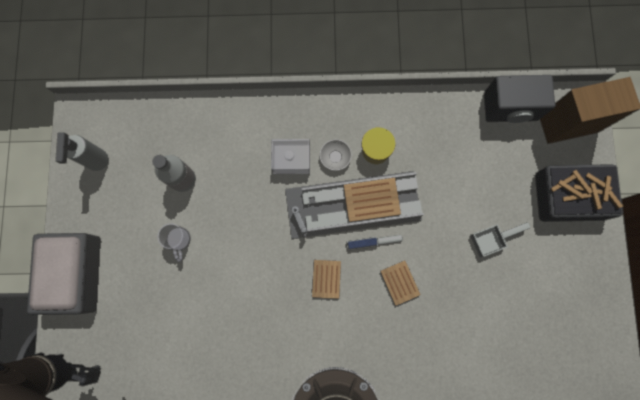

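View pics/sc1.png

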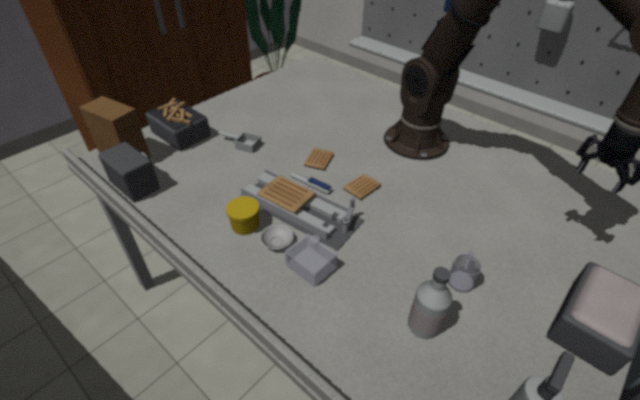

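The top view shows the rail unit at about (303–421, 175–232), the board at (372,200), the catch at (298,220) on the left (+y) end, the lint brush at (375,243) and two decoy boards nearer the robot. I'll enlarge it.

Run:
```python
from h import *
p=cv2.imread('pics/top1.png')[160:255,275:435]
p=cv2.convertScaleAbs(p,alpha=1.5)
cv2.imwrite('pics/c1.png',cv2.resize(p,None,fx=5,fy=5,interpolation=cv2.INTER_CUBIC))
for uv in [(372,200),(310,196),(290,155),(335,155),(378,144)]: print(uv,world('top1',*uv))
```

```text
(372, 200) [ 0.59275967 -0.1173295   0.04630492]
(310, 196) [0.61316153 0.06044095 0.01971437]
(290, 155) [0.71452293 0.11177034 0.1037326 ]
(335, 155) [ 0.73932545 -0.01573561  0.00474318]
(378, 144) [ 0.74926998 -0.13734178  0.07519612]
```

View pics/c1.png

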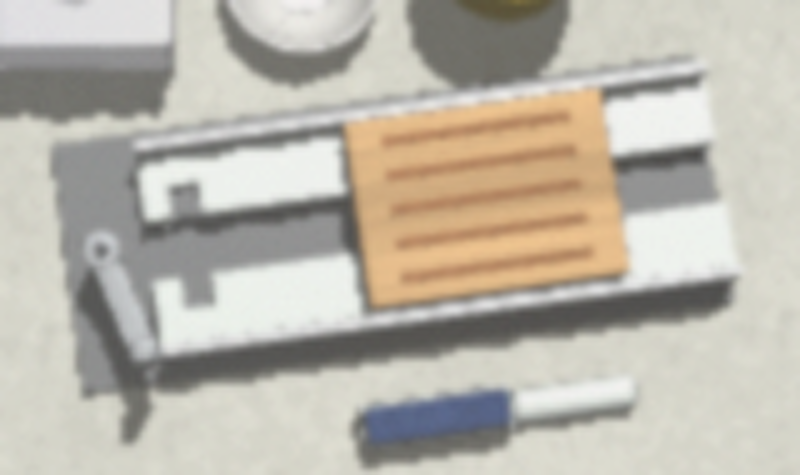

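Run:
```python
from h import *
def w(u,v,z): return world('top1',275+u/5-.4,160+v/5-.4,z)
C=np.array([w(u,v,.046) for u,v in [(347,125),(603,90),(628,272),(372,307)]])
c=C.mean(0); e=(C[0]+C[3]-C[1]-C[2])/2; yaw=np.arctan2(-e[0],e[1])
print('board',c,np.linalg.norm(e),np.linalg.norm((C[0]+C[1]-C[2]-C[3])/2),yaw)
# rail outer wall ends z .038
A,B=w(135,148,.038),w(700,68,.038); print('farwall',A,B,np.arctan2(-(A-B)[0],(A-B)[1]))
A,B=w(160,352,.038),w(735,272,.038); print('nearwall',A,B,np.arctan2(-(A-B)[0],(A-B)[1]))
P=w(101,248,.05);print('pivot',P,'pin?',w(148,345,.08),w(148,345,.05))
for u,v in [(52,143),(87,395)]: print(w(u,v,.004))
ey=np.array([-np.sin(yaw),np.cos(yaw)]); ex=np.array([ey[1],-ey[0]])
T=P[:2]-.151*ey; print('track',T,'board in track',ex@(c[:2]-T),ey@(c[:2]-T), 'tail',C[[1,2]].mean(0),'ey',ey)
print('brush',[w(u,v,.02) for u,v in [(360,425),(505,395),(635,390)]])
```

```text
board [ 0.59517829 -0.11770264  0.046     ] 0.14771276697237978 0.10646681178283708 0.11731935336556
farwall [0.63017725 0.08384751 0.038     ] [ 0.67051075 -0.24401724  0.038     ] 0.12240373079433337
nearwall [0.51125353 0.07098214 0.038     ] [ 0.55074317 -0.25796105  0.038     ] 0.11947823706580521
pivot [0.5700365  0.10330015 0.05      ] pin? [0.5102602  0.07586719 0.08      ] [0.51393414 0.07723014 0.05      ]
[0.64125135 0.13476165 0.004     ]
[0.49094331 0.11525719 0.004     ]
track [ 0.58771111 -0.04666187] board in track -0.000899505232632781 -0.07142646776753782 tail [ 0.60382321 -0.19105133  0.046     ] ey [-0.11705041  0.99312597]
brush [array([ 0.46901711, -0.04253607,  0.02      ]), array([ 0.48467206, -0.12620334,  0.02      ]), array([ 0.48611227, -0.20078047,  0.02      ])]
```

```bash
python3 -m crank '{"jaw":[0,0,0,0,0,0,0,0,0,0,0,0],"slide":[[0.21,-0.41,0],[0.21,-0.41,0],[0.21,-0.41,0],[0.21,-0.41,0],[0.21,-0.41,0],[0.21,-0.41,0],[0.21,-0.41,0],[0.21,-0.41,0],[0.21,-0.41,0],[0.21,-0.41,0],[0.21,-0.41,0],[0.21,-0.41,0]],"turn":[-0.6,-0.6,-0.6,-0.6,-0.6,-0.6,-0.6,-0.6,-0.6,-0.6,-0.6,-0.6]}' 30
python3 -m crank '{"jaw":[0,0,0,0,0,0,0,0,0,0,0,0],"slide":[[0.215,-0.413,0],[0.215,-0.413,0],[0.215,-0.413,0],[0.215,-0.413,0],[0.215,-0.413,0],[0.215,-0.413,0],[0.215,-0.413,0],[0.215,-0.413,0],[0.215,-0.413,0],[0.215,-0.413,0],[0.215,-0.413,0],[0.215,-0.413,0]],"turn":[-0.555,-0.555,-0.555,-0.555,-0.555,-0.555,-0.555,-0.555,-0.555,-0.555,-0.555,-0.555]}'
```

```text
clock: 1.1
tcp_pos: [0.3954, 0.1805, 0.3041]
orientation: [0.001, 0.438, 0.899, -0.001]
contact_force: [0.5, 0.2, -0.7]
finger_gap: -0.0003
gripper_force: 0.0
clock: 2.1
tcp_pos: [0.6084, -0.2324, 0.3033]
orientation: [0.001, 0.666, 0.746, -0.002]
contact_force: [-0.7, -0.4, -0.0]
finger_gap: 0.0001
gripper_force: 0.0
```

Run:
```python
from h import *
grab('wrist','w1')
```

```text
(no output)
```

View pics/w1.png

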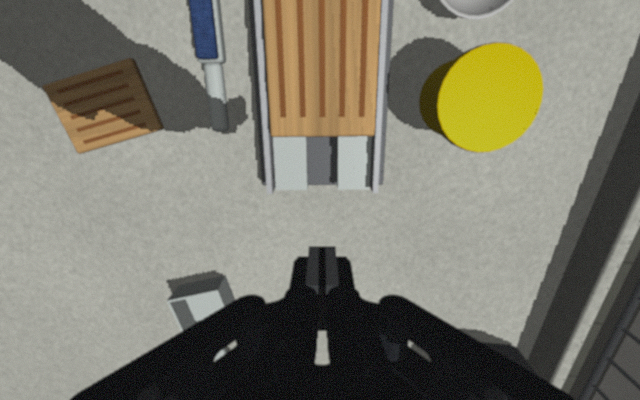

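Wrist view: rails vertical, the board's tail edge runs from (272,137) to (375,136), and the fingers are centred at (322,250). The tub (yellow) and brush are to the sides.

Run:
```python
from h import *
A,B=world('w1',272,137,.046),world('w1',375,136,.046); print(A,B,(A+B)/2,np.linalg.norm(A-B),np.arctan2((B-A)[1],(B-A)[0]))
print('depth',world('w1',320,120),world('w1',290,165))
print('wall ends',world('w1',269,190,.038),world('w1',377,190,.038))
print('scoop',world('w1',200,285), 'tub',world('w1',490,95))
```

```text
[ 0.55187062 -0.19867651  0.046     ] [ 0.65841833 -0.18547513  0.046     ] [ 0.60514447 -0.19207582  0.046     ] 0.10736242105068829 0.12327285639385639
depth [ 0.59968723 -0.17595431  0.04513881] [ 0.57116708 -0.23127915  0.02386359]
wall ends [ 0.55101751 -0.25938577  0.038     ] [ 0.67228381 -0.24553629  0.038     ]
scoop [ 0.46290037 -0.41178818  0.01414069] tub [ 0.74989286 -0.13425571  0.07707211]
```

```bash
python3 -m crank '{"jaw":[0,0,0,0,0,0,0,0],"slide":[[0,0,-0.04],[0,0,-0.08],[0,0,-0.12],[0,0,-0.15],[0,0,-0.175],[0,0,-0.19],[0,0,-0.2],[0,0,-0.2]],"turn":[0,0,0,0,0,0,0,0]}'
python3 -m crank '{"jaw":[0,0,0,0,0,0,0,0,0,0],"slide":[[-0.0005,0.004,0],[-0.001,0.008,0],[-0.0014,0.012,0],[-0.0019,0.016,0],[-0.0024,0.02,0],[-0.0029,0.024,0],[-0.0034,0.028,0],[-0.0038,0.032,0],[-0.0043,0.036,0],[-0.0048,0.04,0]],"turn":[0,0,0,0,0,0,0,0,0,0]}'
```

```text
clock: 2.82
tcp_pos: [0.6068, -0.2238, 0.1017]
orientation: [-0.002, 0.664, 0.748, -0.001]
contact_force: [-0.0, -0.5, 0.0]
finger_gap: -0.0002
gripper_force: 0.0
clock: 3.65
tcp_pos: [0.6032, -0.1856, 0.1043]
orientation: [0.001, 0.664, 0.748, -0.0]
contact_force: [1.1, -3.3, 2.9]
finger_gap: -0.0
gripper_force: 1.9
```

```bash
python3 -m crank '{"jaw":[0,0,0,0,0,0,0,0,0,0,0,0],"slide":[[-0.0006,0.005,0],[-0.0012,0.01,0],[-0.0018,0.015,0],[-0.0024,0.02,0],[-0.003,0.025,0],[-0.0036,0.03,0],[-0.0042,0.035,0],[-0.0048,0.04,0],[-0.0054,0.045,0],[-0.006,0.05,0],[-0.0066,0.055,0],[-0.0072,0.06,0]],"turn":[0,0,0,0,0,0,0,0,0,0,0,0]}'
python3 -m crank '{"jaw":[0,0,0,0,0,0,0,0],"slide":[[-0.0004,0.003,0],[-0.0007,0.006,0],[-0.0011,0.009,0],[-0.0014,0.012,0],[-0.0018,0.015,0],[-0.0022,0.018,0],[-0.0024,0.02,0],[-0.0024,0.02,0]],"turn":[0,0,0,0,0,0,0,0]}'
```

```text
clock: 4.65
tcp_pos: [0.5957, -0.1248, 0.1039]
orientation: [-0.0, 0.664, 0.748, -0.0]
contact_force: [0.4, -4.1, 1.1]
finger_gap: 0.0
gripper_force: 1.7
clock: 5.32
tcp_pos: [0.5933, -0.1045, 0.1038]
orientation: [-0.0, 0.664, 0.748, 0.0]
contact_force: [-0.6, 0.2, 0.3]
finger_gap: -0.0002
gripper_force: 0.3
```

```bash
python3 -m crank '{"jaw":[0,0,0,0],"slide":[[-0.0002,0.002,0],[-0.0005,0.004,0],[-0.0007,0.006,0],[-0.0008,0.007,0]],"turn":[0,0,0,0]}'
python3 -m crank '{"jaw":[0,0],"slide":[[-0.0001,0.0013,0],[-0.0003,0.0025,0]],"turn":[0,0]}'
python3 -m crank '{"jaw":[0,0],"slide":[[-0.0001,0.0013,0],[-0.0003,0.0025,0]],"turn":[0,0]}'
```

```text
clock: 5.65
tcp_pos: [0.5925, -0.0979, 0.1038]
orientation: [-0.0, 0.664, 0.748, -0.0]
contact_force: [0.1, -1.8, -0.0]
finger_gap: -0.0002
gripper_force: 0.9
clock: 5.82
tcp_pos: [0.5923, -0.0956, 0.1038]
orientation: [-0.0, 0.664, 0.748, 0.0]
contact_force: [-0.7, -1.7, -1.1]
finger_gap: 0.0
gripper_force: 0.8
clock: 5.98
tcp_pos: [0.5919, -0.0931, 0.1039]
orientation: [-0.0, 0.664, 0.748, -0.0]
contact_force: [0.9, -1.8, -0.6]
finger_gap: 0.0002
gripper_force: 0.8
```

```bash
python3 -m crank '{"jaw":[0,0],"slide":[[-0.0001,0.0013,0],[-0.0003,0.0025,0]],"turn":[0,0]}'
python3 -m crank '{"jaw":[0,0],"slide":[[-0.0001,0.001,0],[-0.0002,0.002,0]],"turn":[0,0]}'
python3 - <<'E'
from h import *
grab('wrist','w2')
E
```

```text
clock: 6.15
tcp_pos: [0.5916, -0.0906, 0.1038]
orientation: [-0.0, 0.664, 0.748, -0.0]
contact_force: [-0.5, -1.0, -1.7]
finger_gap: 0.0
gripper_force: 0.8
clock: 6.32
tcp_pos: [0.5915, -0.0889, 0.1039]
orientation: [0.0, 0.664, 0.748, -0.0]
contact_force: [1.0, -6.3, -1.0]
finger_gap: 0.0001
gripper_force: 2.7
```

View pics/w2.png

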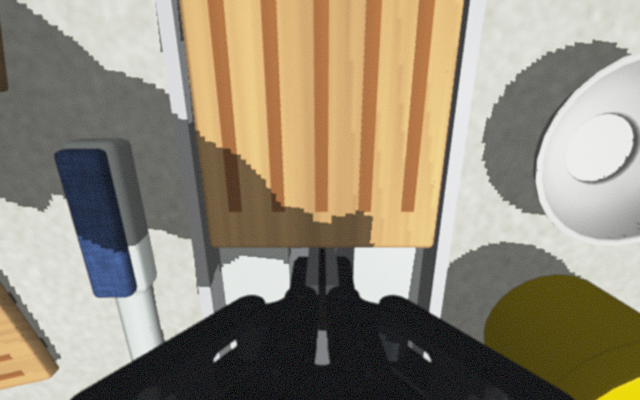

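The board's tail edge is at row 247, against the fingers at column 322. The force has risen to 6 N, so I'll check the board's height from depth.

Run:
```python
from h import *
for uv in [(320,30),(320,150),(245,100),(400,100),(400,230),(390,265),(240,265)]: print(uv,world('w2',*uv))
s=telemetry.get_state();print(s['contact_force'],s['tcp_pos'])
```

```text
(320, 30) [0.57778546 0.01606123 0.03883261]
(320, 150) [ 0.5832621  -0.03013698  0.03900582]
(245, 100) [ 0.54998258 -0.01329441  0.03880515]
(400, 100) [ 0.61385947 -0.00561402  0.0382906 ]
(400, 230) [ 0.6256988  -0.06369496  0.03807794]
(390, 265) [ 0.62921153 -0.09102583  0.02350531]
(240, 265) [ 0.54723285 -0.10088409  0.02345565]
[ 0.47732572 -2.39398716 -1.83173283] [ 0.59149425 -0.08897213  0.1039122 ]
```

Board top is at 39 mm, so it is seated and level. Now the catch: back off, lift, and work out the path.

```bash
python3 -m crank '{"jaw":[0,0,0,0,0,0,0,0],"slide":[[0.001,-0.008,0],[0.002,-0.016,0],[0.002,-0.016,0.03],[0.002,-0.016,0.07],[0.002,-0.016,0.1],[0.002,-0.016,0.12],[0.002,-0.016,0.12],[0.002,-0.016,0.12]],"turn":[0,0,0,0,0,0,0,0]}'
python3 -m crank '{"jaw":[0,0,0,0,0,0,0,0,0],"slide":[[-0.02,0.04,0],[-0.04,0.07,0],[-0.05,0.11,0],[-0.06,0.14,0],[-0.08,0.17,0],[-0.098,0.2,0],[-0.098,0.215,0],[-0.098,0.215,0],[-0.098,0.215,0]],"turn":[0.1,0.2,0.3,0.3,0.3,0.3,0.3,0.3,0.3]}'
python3 - <<'E'
from h import *
grab('wrist','w3');grab('top','top3')
f=cv2.imread('pics/top3.png')[160:255,275:435]
a=cv2.imread('pics/w3.png'); cv2.imwrite('pics/c3.png',np.hstack([a[:,:,:],]))
E
```

```text
clock: 7.03
tcp_pos: [0.5941, -0.1056, 0.2252]
orientation: [0.001, 0.664, 0.748, 0.001]
contact_force: [-0.4, -0.3, -1.2]
finger_gap: -0.0001
gripper_force: 0.0
clock: 7.78
tcp_pos: [0.495, 0.1107, 0.2231]
orientation: [-0.0, 0.544, 0.839, -0.001]
contact_force: [-1.0, -1.6, -0.5]
finger_gap: -0.0
gripper_force: 0.0
```

View pics/w3.png

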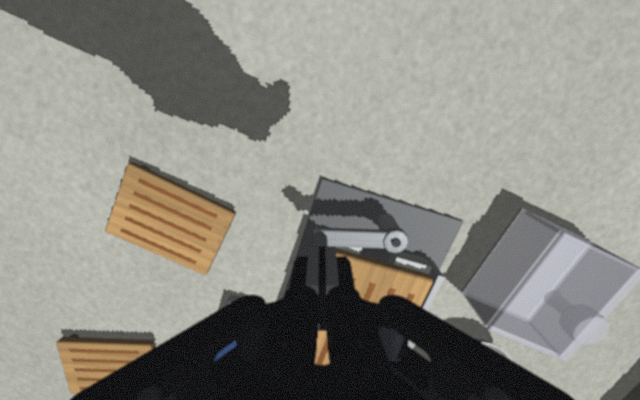

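The catch pivot is at (397,241), and the arm runs left to the pin near (323,238), just ahead of the fingertips at (322,262). The tips hide nothing of it.

Run:
```python
from h import *
P=world('w3',397,241,.05); a=world('w3',335,239,.05); print('pivot',P,'arm pt',a)
d=np.load('pics/w3.npz')['d']; print(np.round(d[225:262:4,306:340:4],3))
for u,v in [(322,230),(322,238),(325,250)]: print(world('w3',u,v))
u=(a-P)[:2];th=np.arctan2(u[1],u[0])%(2*np.pi)-np.pi-.12;print('theta',th)
P=np.array([.5695,.104])
for t in [th,.5,.7,.9,1.1,1.3,1.45,1.57,1.65]:
    A=np.pi+.12+t;u=np.array([np.cos(A),np.sin(A)]);tt=np.array([-u[1],u[0]])
    print(round(t,2),'pin',(P+.066*u).round(4),'fin18 rel',(P+.066*u-.018*tt-[.495,.1107]).round(4))
```

```text
pivot [0.56911761 0.10306326 0.05      ] arm pt [0.51935139 0.08278638 0.05      ]
[[0.312 0.311 0.311 0.312 0.312 0.312 0.312 0.312 0.312]
 [0.313 0.312 0.267 0.266 0.267 0.267 0.267 0.268 0.267]
 [0.314 0.314 0.265 0.261 0.262 0.266 0.266 0.266 0.266]
 [0.316 0.316 0.256 0.254 0.256 0.262 0.267 0.268 0.268]
 [0.318 0.317 0.248 0.247 0.248 0.255 0.269 0.268 0.269]
 [0.318 0.318 0.241 0.24  0.241 0.247 0.269 0.271 0.269]
 [0.321 0.15  0.151 0.151 0.151 0.15  0.151 0.15  0.293]
 [0.322 0.148 0.146 0.148 0.147 0.147 0.147 0.148 0.286]
 [0.152 0.143 0.143 0.143 0.144 0.143 0.143 0.143 0.152]
 [0.148 0.139 0.14  0.139 0.14  0.14  0.139 0.14  0.148]]
[0.50590363 0.08530898 0.04850882]
[0.50622537 0.08460084 0.06269251]
[0.49146942 0.12105811 0.1580396 ]
theta 0.2669060629874088
0.27 pin [0.5084 0.0791] fin18 rel [ 0.0066 -0.0149]
0.5 pin [0.5158 0.0657] fin18 rel [ 0.0103 -0.0304]
0.7 pin [0.5245 0.0557] fin18 rel [ 0.0163 -0.0427]
0.9 pin [0.535  0.0478] fin18 rel [ 0.0246 -0.0535]
1.1 pin [0.5468 0.042 ] fin18 rel [ 0.0349 -0.0625]
1.3 pin [0.5596 0.0387] fin18 rel [ 0.0468 -0.0692]
1.45 pin [0.5694 0.038 ] fin18 rel [ 0.0564 -0.0727]
1.57 pin [0.5773 0.0385] fin18 rel [ 0.0645 -0.0744]
1.65 pin [0.5826 0.0393] fin18 rel [ 0.0699 -0.075 ]
```

```bash
python3 -m crank '{"jaw":[0,0,0,0,0],"slide":[[0,0,-0.035],[0,0,-0.065],[0,0,-0.085],[0,0,-0.09],[0,0,-0.09]],"turn":[0,0,0,0,0]}'
python3 -m crank '{"jaw":[0,0,0,0,0,0,0,0,0,0],"slide":[[0.003,-0.007,0],[0.0066,-0.015,0],[0.0085,-0.023,0],[0.0105,-0.031,0],[0.0132,-0.037,0],[0.0163,-0.0425,0],[0.02,-0.048,0],[0.0246,-0.0535,0],[0.0295,-0.058,0],[0.0349,-0.0625,0]],"turn":[0,0,0.1,0.2,0.3,0.4,0.5,0.6,0.7,0.8]}'
```

```text
clock: 8.3
tcp_pos: [0.4951, 0.1084, 0.1327]
orientation: [-0.001, 0.546, 0.838, -0.002]
contact_force: [0.1, -1.4, 1.4]
finger_gap: -0.0001
gripper_force: 0.0
clock: 9.13
tcp_pos: [0.5315, 0.0464, 0.1355]
orientation: [0.001, 0.173, 0.985, 0.0]
contact_force: [-0.4, 0.3, 0.0]
finger_gap: 0.0001
gripper_force: 0.5
```

```bash
python3 -m crank '{"jaw":[0,0,0,0,0,0],"slide":[[0.006,-0.0035,0],[0.012,-0.0067,0],[0.017,-0.0085,0],[0.0215,-0.0102,0],[0.0255,-0.011,0],[0.0255,-0.011,0]],"turn":[0.1,0.2,0.28,0.35,0.4,0.4]}'
python3 -m crank '{"jaw":[0,0,0],"slide":[[0.002,-0.0004,0],[0.004,-0.0008,0],[0.004,-0.0008,0]],"turn":[0.03,0.06,0.06]}'
```

```text
clock: 9.63
tcp_pos: [0.5575, 0.0349, 0.1355]
orientation: [0.002, -0.024, 1.0, -0.0]
contact_force: [0.4, 0.6, -0.3]
finger_gap: -0.0001
gripper_force: 0.0
clock: 9.88
tcp_pos: [0.5586, 0.0347, 0.1346]
orientation: [-0.001, -0.053, 0.999, -0.0]
contact_force: [-7.2, -1.1, 5.7]
finger_gap: -0.0001
gripper_force: 3.4
```

```bash
python3 -m crank '{"jaw":[0,0,0,0,0,0,0,0,0],"slide":[[-0.01,0,0],[-0.025,0.002,0],[-0.025,0.002,0.03],[-0.025,0.002,0.07],[-0.025,0.002,0.11],[-0.06,0.002,0.13],[-0.1,0.002,0.13],[-0.13,0.002,0.13],[-0.13,0.002,0.13]],"turn":[0,0,0,0,0,0,0,0,0]}'
python3 - <<'E'
from h import *
grab('top','top4')
p=cv2.convertScaleAbs(cv2.imread('pics/top4.png')[160:255,275:435],alpha=1.5)
cv2.imwrite('pics/c4.png',cv2.resize(p,None,fx=5,fy=5,interpolation=cv2.INTER_CUBIC))
E
```

```text
clock: 10.63
tcp_pos: [0.424, 0.0369, 0.2643]
orientation: [-0.001, -0.053, 0.999, 0.0]
contact_force: [-0.3, 0.3, -0.3]
finger_gap: -0.0001
gripper_force: 0.0
```

View pics/c4.png

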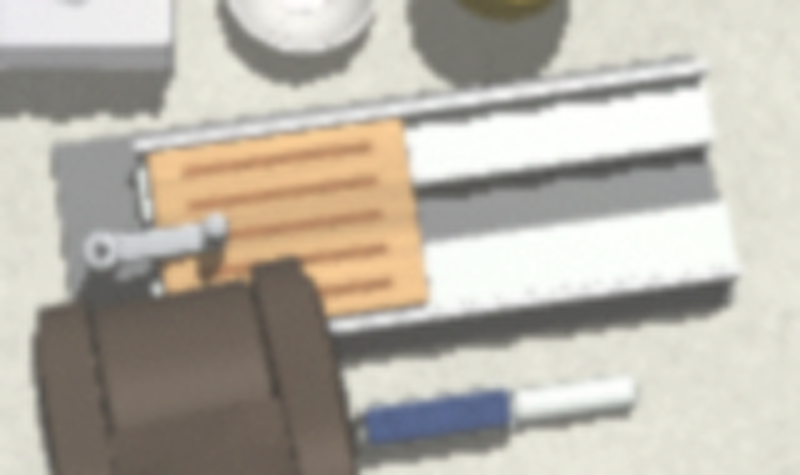

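The arm now points along the rails, from the pivot at (101,248) to the pin near (214,228), over the board's end. I'll check the angle and the board pose.

Run:
```python
from h import *
def w(u,v,z): return world('top4',275+u/5-.4,160+v/5-.4,z)
P=w(101,248,.05)
for q in [w(216,224,.08),w(190,235,.05)]:
    d=(q-P)[:2]; print(q,np.linalg.norm(d),np.arctan2(d[1],d[0])%(2*np.pi)-np.pi-.12)
C=np.mean([w(u,v,.039) for u,v in [(150,153),(402,120),(428,302)]],0)
a,b=w(402,120,.039),w(428,302,.039);c=(a+b)/2+.075*np.array([-.12,.993,0]);r=c[:2]-[.587,-.0455]
print('board in track',r@[.993,.12],r@[-.12,.993])
```

```text
[0.57736657 0.03710011 0.08      ] 0.06660462112877562 1.5610732363126179
[0.57650308 0.05250408 0.05      ] 0.05120602830126523 1.5774199799675817
board in track -0.000730786485148157 0.043822572016456306
```

```bash
python3 -c "
from plant import ticket; print(ticket.close_job())"
```

```text
the job is handed in; nothing more can be done
None
```

The job is handed in: the board sits level in its notches (top at 39 mm, about 4 mm past its seat but within the 7 mm limit), and the catch is at its stop (about 1.56 rad) over the board's end. The hand-in returned no verdict.

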